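Count to the third gap of the spice rack and slide the tin home

ROBOT

A 6-joint arm with a two-finger parallel gripper is mounted at the origin on the work surface. World frame = base frame: x ahead of the robot, y to its left, z up, the work surface at z = 0. Lengths are in m, angles in rad, forces in N, time in s.
With the tool pointing down it reaches from about 0.25 to 0.725 m from the base axis. Payload 4 kg.
Tool frame: the origin (TCP) lies between the finger pads; the fingertips stand 25 mm ahead of it and the grasp point (between the pads) lies 6 mm ahead of it; z points along the fingers, y is the line along which they close (so a half turn about z gives the same grasp; the last joint's range is limited). The gripper opens to 85 mm and grips with 20 to 120 N. Pads are 22 mm wide; open, the fingers measure 114 mm over their backs; the gripper's body (76 mm by 85 mm) begins 54 mm behind the grasp point. The pads swing forward as they close: fully open they stand 13 mm farther back than shut.
Start: joints at [-1.107, 0.241, 0.005, 1.335, 0, 1.571], TCP at [0.224, -0.447, 0.256] pointing down, gripper open.
Joint ranges: [-2.72, 2.72], [-1.05, 1.87], [-1.09, 1.28], [-1.99, 2.15], [-1.42, 1.44], [-3.14, 3.14]. Speed limits (rad/s): [2.79, 2.79, 3.14, 3.14, 3.14, 3.14].

INTERFACE

Orientations are given as a unit quaternion [x, y, z, w].
In Python, from workcell import bot gives the robot as it stands. The module is installed in compiled form; this text tells all that it offers.
- The arm moves only by the shell command python3 -m pendant 'ROWS'. ROWS is JSON, one flat list of numbers, 7 for each row, row after row: the shift along the tool's x, y, z normalised to -1 to 1, where 1 is 0.5 m, then the turn, a rotation vector about the tool's x, y, z normalised to -1 to 1, where 1 is 180 degrees, then the opening, from 0 (shut) to 1 (fully open). In form: [tx, ty, tz, ax, ay, az, fingers, tx, ty, tz, ax, ay, az, fingers, ...]. A call has exactly 10 rows; each row is the pose to reach, as a shift and turn from the pose commanded when the call began, along the tool's axes at that moment, turning the shorter way round; what a row does not reach only later rows make up. A row lasts 1/12 s, in which the tool goes at most 41.7 mm and 7.16 degrees, less where a joint would pass 70% of its speed; a pose out of reach is approached as far as the arm can. A call with a number of a shift or a turn outside -1 to 1 is refused whole. A call with a gripper value outside its range is refused whole. The fingers move at their own pace and stop on an object; the grip force is fixed at half the most. Time passes only in rows, so rows that repeat a pose let the fingers close, or fill a call up. It gives the time, the measured TCP pose, the force, the opening and the grip force at its end, in the units of the state.
- bot.get_obs(): the state, without advancing time (a new reading comes with each control period).
- bot.camera(name): name is "side" or "top" or "wrist"; returns a dict with "pixels" (384x512x3 uint8, red, green, blue), "mtx" (3x3 intrinsics, pixels), "cam_to_world" (4x4, takes a point from camera to world coordinates); the wrist camera has in their place "hand_eye" (4x4, takes a point from camera to tool coordinates, whose origin is the TCP and whose axes are the flange's). Camera axes: x right, y up, looking along -z (the intrinsics and any distortion apply to the point x, -y, -z); pixel columns grow to the right and rows downward; lengths in m; the calibration is good to about 2 mm. A picture is of the moment at which its call begins: read the wrist's pose just before it. There is no depth.
- bot.job_done(): hands the job in; it is judged then, once.
The state is a dict: "clock": time; "joint_pos": joint angles; "joint_vel": joint speeds; "tau": joint torques, N m; "eef_pos": TCP position; "tool_rot": TCP orientation; "ft_force": force on the tool from outside, world axes, zero at the start; "ft_torque": the same for the moment, N m; "grip_width": finger opening in m; "grasp_force": force on a finger pad.
Only numpy, scipy, OpenCV 4.12 (cv2) and the standard library are available. Lean on these libraries where they do the work, as an engineer would, in place of code of your own. Each camera call takes 0.05 s, during which the arm holds its last target. There are 200 camera calls.

TASK

Find the place for the squat spice tin by counting the gaps of the wooden spice rack with a fingertip: from the robot's side, run it along the rail on top of the rack from the left, touching the rail at the first gap, the second and then the third, and go no further along it. Only then push the tin across the worktop without lifting it, and into that third gap until it is fully home against the slat at the back, standing upright. Keep the tin out of the other gaps, and leave the jars and everything else where they stand.

Things in the scene. Friction and masses are not known exactly. Their poses are not given: they have to be found in the camera images.
- rack: beech spice rack fixed to the worktop, 366 x 64 mm, 88 mm tall: six gaps side by side, open to the robot and above, no floor. Origin: mid-length, on the worktop; x away from the robot through the gaps, y left along it. 6 mm dividers, 50 mm tall, every 58 mm, noses at x=-30; gaps 52 mm wide, centred at y=+145 (first), +87, +29 (third), -29, -87, -145; a 30 mm high back slat stops things at x=+16
- rail_1: stretch of the flat wooden top rail behind the first (leftmost) gap. The rail is one straight level bar along the rear of the rack, 16 mm wide, its top 88 mm above the worktop, its middle 24 mm behind the rack's origin. Origin: middle of the top face of this stretch, which is 67 mm long; axes as the rack's
- rail_2: stretch of the same rail behind the second gap, 58 mm long; origin in the middle of its top face; axes as the rack's
- rail_3: stretch of the same rail behind the third gap, 58 mm long; origin in the middle of its top face; axes as the rack's
- rail_rest: remaining 183 mm of the same rail, behind the fourth to sixth gaps, not to be touched; origin in the middle of its top face
- third_gap (a point): point on the worktop in the middle of the third gap where the centre of the tin stands when it is fully home (its near side is then level with the dividers' noses)
- tin: the squat plain steel spice tin to be pushed: round, 46 mm across, 50 mm tall, about 0.12 kg, standing loose on the worktop some 10 to 14 cm in front of the rack's middle line (nearer the robot). Origin: centre of its underside; z up
- jar_a: bystander: round glass spice jar with a dark steel screw cap, 44 mm across and 74 to 80 mm tall, its origin at the centre of its underside
- jar_b: bystander: round glass spice jar with a dark steel screw cap, 44 mm across and 74 to 80 mm tall, its origin at the centre of its underside
- jar_c: bystander: round glass spice jar with a dark steel screw cap, 44 mm across and 74 to 80 mm tall, its origin at the centre of its underside
- jar_d: bystander: round glass spice jar with a dark steel screw cap, 44 mm across and 74 to 80 mm tall, its origin at the centre of its underside
- carrot: bystander: peeled carrot, 180 mm long, lying on the chopping board left of the rack; origin under its middle
- bowl: bystander: glass mixing bowl, 200 mm across, 90 mm tall, right of the rack; origin at the centre of its underside
- spoon: bystander: steel spoon, 150 mm long, lying on the worktop nearer the robot, to the left; origin under its middle
Things that resemble listed ones, but are neither listed nor needed, are in the scene too. Leave any blue or pink look-alike of the tin alone.

How it is judged:
By the outcome, as a careful person would: the job done as asked, in the order asked, and still so for the second after the job is handed in, with the robot touching nothing.
It also fails if it takes over 67 s, if anything falls off the work surface, if the arm or the gripper's body presses on something with over 40 N, if the wrist force passes 120 N, or if a joint passes its speed limit or range.

## Working session

There is one attempt and no reset: what is moved stays moved. The work goes in short steps, Python scripts to look and compute and a shell command to move; the robot and the scene stay as the last step left them, time stands still between calls to the robot, and variables do not carry over. Pictures are saved under pics/ and viewed, at most 10 in all, crops included, and the job is handed in when it is done.

```bash
mkdir -p pics; python3 - <<'E'
from workcell import bot
import cv2,numpy as np,pickle
o=bot.get_obs();print(o)
d={}
for n in("top","side"):
    c=bot.camera(n);d[n]=c;cv2.imwrite(f"pics/{n}.png",cv2.resize(c["pixels"][...,::-1],(768,576),interpolation=cv2.INTER_CUBIC));print(n,c.keys(),c["mtx"],c["cam_to_world"])
pickle.dump(d,open("d.pkl","wb"))
E
```

```text
{'clock': 0.0, 'joint_pos': array([-1.10699993e+00,  2.41411467e-01,  3.73373688e-03,  1.33519062e+00,
       -5.92747099e-05,  1.57080126e+00]), 'joint_vel': array([-0.00066695,  0.00119559,  0.00097631,  0.00305682,  0.00036676,
       -0.00067317]), 'tau': array([ 1.23341200e-03, -3.72318935e+01,  2.52407849e+01,  1.70919159e-02,
        1.73154717e-04,  2.73589983e-06]), 'eef_pos': array([ 0.22340261, -0.44667598,  0.25541728]), 'tool_rot': array([ 9.73231933e-01,  2.29822826e-01, -2.66947957e-04, -1.00146653e-03]), 'ft_force': array([ 0.75674395,  0.59463457, -1.24840424]), 'ft_torque': array([ 0.02160588, -0.0143466 , -0.03760197]), 'grasp_force': 0.0, 'grip_width': 0.0855188553537518}
top dict_keys(['pixels', 'mtx', 'cam_to_world']) [[430.74834537   0.         263.62503719]
 [  0.         430.74834537 197.34746595]
 [  0.           0.           1.        ]] [[-0.0223      0.99723107 -0.07094299  0.41544571]
 [-0.99961298 -0.02106024  0.01817573  0.00822132]
 [ 0.01663133  0.07132085  0.99731476  1.40893792]
 [ 0.          0.          0.          1.        ]]
side dict_keys(['pixels', 'mtx', 'cam_to_world']) [[397.53806903   0.         253.92912631]
 [  0.         397.53806903 189.14430402]
 [  0.           0.           1.        ]] [[-0.79308349  0.34566499 -0.50153195 -0.0592195 ]
 [-0.60906844 -0.44007978  0.65982226  0.73677249]
 [ 0.00736339  0.82876142  0.55955365  0.68410171]
 [ 0.          0.          0.          1.        ]]
```

View pics/top.png

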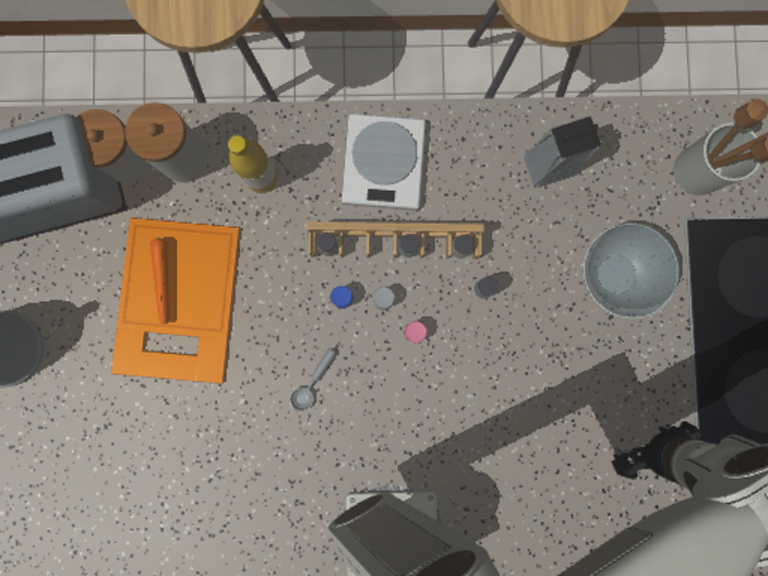

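View pics/side.png

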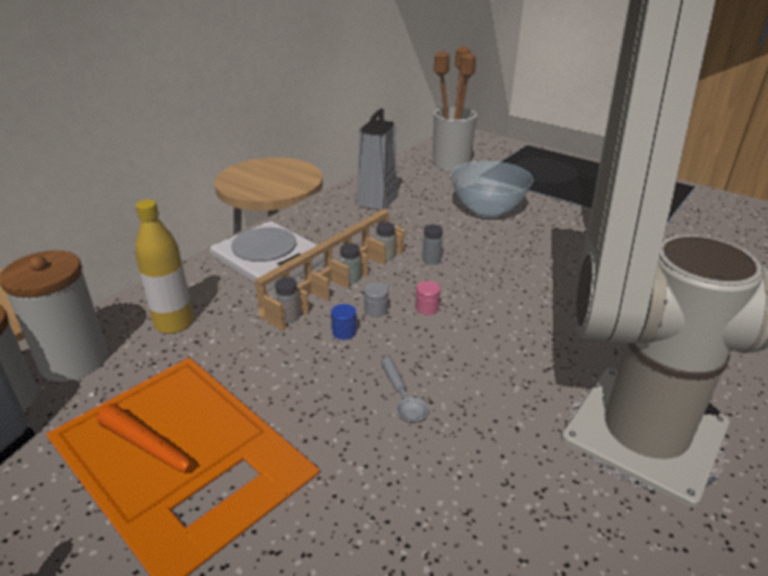

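The top view (768 px scale) shows the rack at (308–485, 220–258), with jars in it at (327,242), (409,242) and (465,242), and a fourth jar loose at (487,288). There are three tin-like objects: plain grey (384,298), blue (342,296) and pink (416,331). The grey one fits, as it is plain steel and about 12 cm in front of the rack. I'll confirm that in a crop and measure.

```bash
cat > h.py <<'E'
import numpy as np,cv2
def ray(c,u,v,z):
    K=c["mtx"];T=c["cam_to_world"]
    d=T[:3,:3]@np.array([(u-K[0,2])/K[0,0],-(v-K[1,2])/K[1,1],-1]);o=T[:3,3]
    return o+d*(z-o[2])/d[2]
def proj(c,p):
    T=c["cam_to_world"];K=c["mtx"];q=T[:3,:3].T@(np.asarray(p)-T[:3,3])
    return np.array([K[0,2]+K[0,0]*q[0]/-q[2],K[1,2]+K[1,1]*-q[1]/-q[2]])
E
python3 - <<'E'
import pickle,cv2,numpy as np
from h import *
d=pickle.load(open("d.pkl","rb"));c=d["top"];im=c["pixels"]
cr=im[138:233,198:341]
cv2.imwrite("pics/crop.png",cv2.resize(cr[...,::-1],None,fx=5.5,fy=5.5,interpolation=cv2.INTER_CUBIC))
h=cv2.cvtColor(im,cv2.COLOR_RGB2HSV)
m=((h[...,0]>8)&(h[...,0]<28)&(h[...,1]>90)&(h[...,2]>70)).astype(np.uint8)
m[:140]=0;m[180:]=0;m[:,:195]=0;m[:,335:]=0
# rail: per-column topmost band
print(m.sum())
cols=np.where(m.sum(0)>3)[0];print("cols",cols.min(),cols.max())
for r in range(143,176):print(r,m[r].sum(),np.where(m[r])[0][[0,-1]] if m[r].any() else'')
for r in(160,164,167):print(r,''.join(map(str,m[r,200:330])))
g=(h[190:208,240:275]).astype(int)
print(im[198,236:276].astype(int).sum(1)//3);print(im[186:212,256].astype(int).sum(1)//3)
E
```

```text
976
cols 205 321
143 0 
144 0 
145 0 
146 0 
147 0 
148 38 [205 243]
149 113 [205 317]
150 117 [205 321]
151 117 [205 321]
152 117 [205 321]
153 102 [215 321]
154 77 [215 321]
155 69 [206 320]
156 60 [206 320]
157 24 [206 320]
158 10 [206 320]
159 9 [206 320]
160 9 [206 320]
161 9 [206 320]
162 9 [206 320]
163 8 [206 320]
164 11 [206 320]
165 14 [206 320]
166 15 [206 320]
167 14 [206 320]
168 15 [206 320]
169 13 [208 320]
170 6 [298 319]
171 0 
172 0 
173 0 
174 0 
175 0 
160 0000001001000000000000000000000000000000000001000000000000000001000000000000000000000000000000000011100000000000000000011000000000
164 0000001001000000000000000001000000000000000001000000000000000001000000000000000001000000000000000011000000000000000000111000000000
167 0000001001000000000000000011000000000000000001000000000000000001000000000000000011000000000000000011000000000000000001111000000000
[ 82  83  83  83  84  83  94 129 100 102 135 124 138 136 142 143 144 144
 144 145 147 146 147 146 147 146 127  90  83  83  84  91  89  83 132 137
 137 138 138 137]
[137 138 138 138 136 133 152 148 148 147 146 146 147 144 143 143 143 142
 138 116 113 136 130 109 130 139]
```

View pics/crop.png

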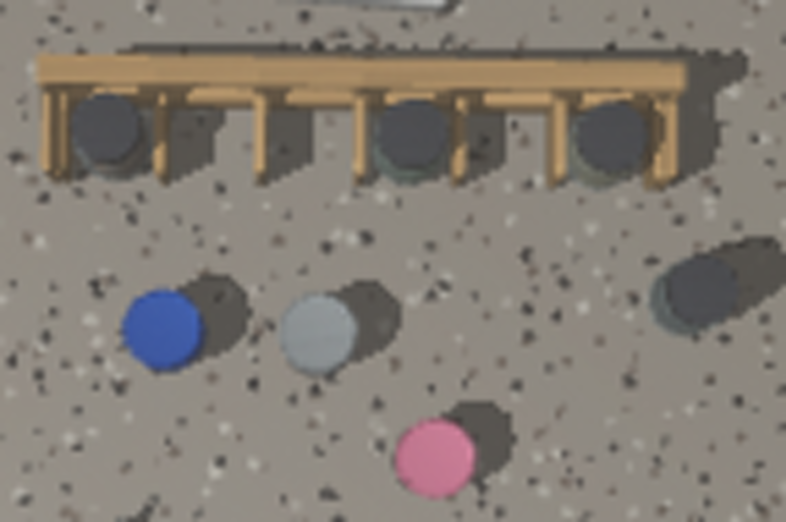

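The crop confirms it: plain grey tin at crop (318,333), blue at (163,330), pink at (435,458). The second, third and fifth gaps are empty, and the third lies between the dividers at crop x=260 and 362.

```bash
python3 - <<'E'
import pickle,cv2,numpy as np
from h import *
d=pickle.load(open("d.pkl","rb"));c=d["top"];im=c["pixels"];s=d["side"]
n=lambda x,y:(198+x/5.5-.5,138+y/5.5-.5)
P={k:ray(c,*n(*v),.088) for k,v in dict(TL=(37,53),TR=(686,62),BL=(37,82),BR=(686,89)).items()}
for k,v in P.items():print(k,v.round(4))
L=(P["TL"]+P["BL"])/2;R=(P["TR"]+P["BR"])/2
print("len",np.linalg.norm(L-R),"width",np.linalg.norm(P["TL"]-P["BL"]))
e=(L-R)/np.linalg.norm(L-R);ax=np.array([e[1],-e[0],0]);mid=(L+R)/2
org=mid-ax*.024;org[2]=0;print("yaw",np.degrees(np.arctan2(ax[1],ax[0])),"org",org)
W=lambda x,y,z:org+ax*x+e*y+[0,0,z]
for i,y in((1,145),(2,87),(3,29)):print("rail",i,W(.024,y/1e3,.088).round(4))
tg=W(-.007,.029,0);print("third",tg.round(4))
print("noses(50mm) meas",[ray(c,*n(*v),.05).round(4) for v in((260,182),(362,182))],"pred",W(-.03,.058,.05).round(4),W(-.03,0,.05).round(4))
# divider top lines
h=cv2.cvtColor(im,cv2.COLOR_RGB2HSV)
def blob(img,m,z,cam,win):
    mm=np.zeros_like(m);mm[win]=m[win]
    k,l,st,ce=cv2.connectedComponentsWithStats(mm);i=1+st[1:,4].argmax();return st[i],ce[i],ray(cam,*ce[i],z)
b=im.astype(int)
for nme,m in(("blue",(b[...,2]-b[...,0]>60)),("pink",(b[...,0]-b[...,1]>50)&(b[...,2]>100)),("tin",(h[...,0]>85)&(h[...,0]<115)&(h[...,1]>15)&(b.sum(2)>330))):
    st,ce,p=blob(im,m.astype(np.uint8),.05,c,np.s_[185:230,215:300]);print(nme,st,ce,p.round(4))
tin=ray(c,*n(318,334),.05);print("tin",tin.round(4),"side px top centre pred(768)",proj(s,tin)*1.5,"base",proj(s,[*tin[:2],0])*1.5)
print("side pred rail ends*1.5",proj(s,W(.024,.183,.088))*1.5,proj(s,W(.024,-.183,.088))*1.5)
for nm,v in(("jar_d",(703,288)),("j4",(413,132)),("j1",(108,128))):print(nm,ray(c,*n(*v),.077).round(4))
v=tin-tg;print("tin in rack frame rel gap: x",v@ax,"y",v@e)
E
```

```text
TL [0.669  0.1644 0.088 ]
TR [ 0.6568 -0.2013  0.088 ]
BL [0.6525 0.1646 0.088 ]
BR [ 0.6414 -0.2008  0.088 ]
len 0.3657361964465475 width 0.016476301667976315
yaw -1.8184370540577142 org [ 0.63094941 -0.01750297  0.        ]
rail 1 [0.6595 0.1267 0.088 ]
rail 2 [0.6577 0.0687 0.088 ]
rail 3 [0.6559 0.0107 0.088 ]
third [0.6249 0.0117 0.    ]
noses(50mm) meas [array([0.5985, 0.0414, 0.05  ]), array([ 0.5973, -0.0175,  0.05  ])] pred [0.6028 0.0414 0.05  ] [ 0.601  -0.0166  0.05  ]
blue [221 191  14  14 151] [227.1192053  197.35099338] [0.5145 0.0988 0.05  ]
pink [270 214  14  14 154] [276.63636364 220.86363636] [ 0.4369 -0.0559  0.05  ]
tin [221 201   4   4   5] [222.2 202.6] [0.4983 0.1145 0.05  ]
tin [0.5099 0.0098 0.05  ] side px top centre pred(768) [373.85277591 288.43774455] base [373.83312826 309.84880903]
side pred rail ends*1.5 [254.6871619 280.0330201] [383.22056048 209.11640647]
jar_d [ 0.5295 -0.2085  0.077 ]
j4 [ 0.6217 -0.0465  0.077 ]
j1 [0.6274 0.1261 0.077 ]
tin in rack frame rel gap: x -0.11487537838894266 y -0.005572516444499526
```

Checks hold: rail length comes out at 365.7 mm and width at 16.5 mm. The tin is at (0.510, 0.010), about 115 mm before home. First move goes halfway, with the fingers shutting and the wrist turning.

```bash
python3 -m pendant '[0.65,-0.32,0,0,0,-0.4,0, 0.65,-0.32,0,0,0,-0.4,0, 0.65,-0.32,0,0,0,-0.4,0, 0.65,-0.32,0,0,0,-0.4,0, 0.65,-0.32,0,0,0,-0.4,0, 0.65,-0.32,0,0,0,-0.4,0, 0.65,-0.32,0,0,0,-0.4,0, 0.65,-0.32,0,0,0,-0.4,0, 0.65,-0.32,0,0,0,-0.4,0, 0.65,-0.32,0,0,0,-0.4,0]'
cat >> h.py <<'E'
def go(p,yaw=None,start=None):
    "print row numbers to reach world TCP p, tool down, yaw deg"
    from workcell import bot
    from scipy.spatial.transform import Rotation as R
    o=bot.get_obs();Rt=R.from_quat(o["tool_rot"])
    d=Rt.inv().apply(np.asarray(p)-o["eef_pos"])/.5
    rv=0
    if yaw is not None: rv=(Rt.inv()*R.from_euler('z',yaw,degrees=True)*R.from_euler('x',np.pi)).as_rotvec()/np.pi
    print("row",d.round(4),np.round(rv,4),"at",o["eef_pos"].round(4),"j",o["joint_pos"].round(2),"F",o["ft_force"].round(2),"t",o["clock"],"w",o["grip_width"])
E
python3 -c "
from h import *
go([.6595,.1267,.16],178.2)"
```

```text
clock: 0.93
eef_pos: [0.4454, -0.1545, 0.2558]
tool_rot: [0.65, 0.76, 0.001, -0.0]
ft_force: [-0.1, 0.1, 0.3]
grip_width: 0.0001
grasp_force: 0.0
row [0.4886 0.5104 0.1929] [ 7.000e-04 -3.000e-04 -4.403e-01] at [ 0.4454 -0.1545  0.2558] j [-0.34  0.18 -0.07  1.32  0.    1.08] F [-0.05  0.08  0.35] t 0.9333 w 9.752294049587781e-05
```

```bash
python3 -m pendant '[0.489,0.51,0.15,0,0,-0.44,0, 0.489,0.51,0.15,0,0,-0.44,0, 0.489,0.51,0.15,0,0,-0.44,0, 0.489,0.51,0.15,0,0,-0.44,0, 0.489,0.51,0.15,0,0,-0.44,0, 0.489,0.51,0.15,0,0,-0.44,0, 0.489,0.51,0.15,0,0,-0.44,0, 0.489,0.51,0.15,0,0,-0.44,0, 0.489,0.51,0.15,0,0,-0.44,0, 0.489,0.51,0.15,0,0,-0.44,0]'
python3 -c "
from h import *
go([.6595,.1267,.118],178.2)"
```

```text
clock: 1.77
eef_pos: [0.6615, 0.1248, 0.1771]
tool_rot: [0.083, 0.997, 0.0, -0.002]
ft_force: [-0.6, 0.3, 0.3]
grip_width: -0.0003
grasp_force: 0.0
row [0.0041 0.003  0.1181] [ 0.0002 -0.0011 -0.0428] at [0.6615 0.1248 0.1771] j [0.19 0.63 0.4  1.34 0.   0.35] F [-0.63  0.34  0.31] t 1.7667 w -0.0002633240052385776
```

```bash
python3 -m pendant '[0.004,0.003,0.06,0,0,-0.043,0, 0.004,0.003,0.1,0,0,-0.043,0, 0.004,0.003,0.118,0,0,-0.043,0, 0.004,0.003,0.118,0,0,-0.043,0, 0.004,0.003,0.118,0,0,-0.043,0, 0.004,0.003,0.118,0,0,-0.043,0, 0.004,0.003,0.118,0,0,-0.043,0, 0.004,0.003,0.118,0,0,-0.043,0, 0.004,0.003,0.118,0,0,-0.043,0, 0.004,0.003,0.118,0,0,-0.043,0]'
python3 - <<'E'
from h import *
go([.6595,.1267,.113],178.2)
from workcell import bot
for n in("wrist","side"):
    c=bot.camera(n);cv2.imwrite(f"pics/{n}1.png",c["pixels"][...,::-1])
a=cv2.imread("pics/side1.png")[100:230,140:300];b=cv2.imread("pics/wrist1.png")
a=cv2.resize(a,None,fx=2.5,fy=2.5,interpolation=cv2.INTER_CUBIC);b=cv2.resize(b,(390,292))
k=np.zeros((325,800,3),np.uint8);k[:325,:400]=a;k[:292,405:795]=b;cv2.imwrite("pics/pair1.png",k)
E
```

```text
clock: 2.6
eef_pos: [0.659, 0.1215, 0.1232]
tool_rot: [0.021, 1.0, 0.0, 0.001]
ft_force: [0.3, 0.4, 0.7]
grip_width: -0.0001
grasp_force: 0.0
row [-0.0005  0.0105  0.0204] [ 0.0001  0.0004 -0.0037] at [0.659  0.1215 0.1232] j [0.18 0.65 0.3  1.21 0.   0.23] F [0.31 0.41 0.66] t 2.6 w -7.84466360851015e-05
```

View pics/pair1.png

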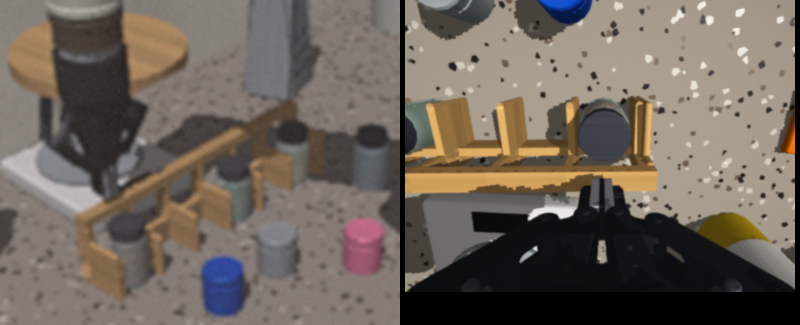

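Side crop: the fingertip at (108,190) is just above the rail over the first gap. Wrist: the tip is at (600,178) on the rail band. Descending gently.

```bash
python3 -m pendant '[0,0.008,0.004,0,0,0,0, 0,0.008,0.008,0,0,0,0, 0,0.008,0.012,0,0,0,0, 0,0.008,0.015,0,0,0,0, 0,0.008,0.017,0,0,0,0, 0,0.008,0.018,0,0,0,0, 0,0.008,0.019,0,0,0,0, 0,0.008,0.02,0,0,0,0, 0,0.008,0.02,0,0,0,0, 0,0.008,0.02,0,0,0,0]'
python3 -c "
from h import *
go([.6595,.1267,.113],178.2)"
```

```text
clock: 3.53
eef_pos: [0.6586, 0.1255, 0.1131]
tool_rot: [0.021, 1.0, 0.0, 0.0]
ft_force: [-3.1, 0.3, 4.3]
grip_width: 0.0
grasp_force: 2.7
row [-0.0017  0.0025  0.0003] [ 0.0001  0.0001 -0.0036] at [0.6586 0.1255 0.1131] j [0.19 0.66 0.29 1.19 0.   0.23] F [-3.13  0.33  4.29] t 3.5333 w 2.5521824488284732e-05
```

```bash
python3 -m pendant '[0,-0.004,0.001,0,0,0,0, 0,-0.016,0.001,0,0,0,0, 0,-0.03,0.001,0,0,0,0, 0,-0.046,0.001,0,0,0,0, 0,-0.062,0.001,0,0,0,0, 0,-0.078,0.001,0,0,0,0, 0,-0.094,0.001,0,0,0,0, 0,-0.108,0.001,0,0,0,0, 0,-0.114,0.001,0,0,0,0, 0,-0.114,0.001,0,0,0,0]'
python3 -c "
from h import *
go([.6559,.0107,.113],178.2)"
```

```text
clock: 4.37
eef_pos: [0.6575, 0.0678, 0.1131]
tool_rot: [0.022, 1.0, 0.0, 0.002]
ft_force: [0.1, 1.7, 7.0]
grip_width: -0.0001
grasp_force: 2.8
row [-1.800e-03 -1.143e-01  1.000e-04] [ 0.0003  0.001  -0.0039] at [0.6575 0.0678 0.1131] j [0.1  0.64 0.25 1.17 0.   0.15] F [0.14 1.67 7.01] t 4.3667 w -5.137112148748609e-05
```

Still in contact (7 N) at the second gap. On to the third.

```bash
python3 -m pendant '[0,-0.004,0,0,0,0,0, 0,-0.016,0,0,0,0,0, 0,-0.03,0,0,0,0,0, 0,-0.046,0,0,0,0,0, 0,-0.062,0,0,0,0,0, 0,-0.078,0,0,0,0,0, 0,-0.094,0,0,0,0,0, 0,-0.106,0,0,0,0,0, 0,-0.112,0,0,0,0,0, 0,-0.112,0,0,0,0,0]'
python3 -c "
from h import *
go([.6559,.0107,.113],178.2)"
```

```text
clock: 5.2
eef_pos: [0.6551, 0.0119, 0.1131]
tool_rot: [0.022, 1.0, 0.0, 0.002]
ft_force: [-0.1, 1.4, 6.1]
grip_width: 0.0
grasp_force: 2.9
row [-0.0017 -0.0023  0.0003] [ 0.0002  0.001  -0.0039] at [0.6551 0.0119 0.1131] j [0.02 0.63 0.23 1.16 0.   0.06] F [-0.09  1.44  6.05] t 5.2 w 2.9878608782972744e-05
```

```bash
python3 -m pendant '[0,0,-0.04,0,0,0,0, 0,0,-0.1,0,0,0,0, 0,0,-0.16,0,0,0,0, 0.08,0,-0.16,0,0,0,0, 0.16,0,-0.16,0,0,0,0, 0.24,0,-0.16,0,0,0,0.18, 0.32,0,-0.16,0,0,0,0.18, 0.38,0,-0.16,0,0,0,0.18, 0.39,0,-0.16,0,0,0,0.18, 0.39,0,-0.16,0,0,0,0.18]'
python3 -c "
from h import *
go([.458,.0098,.045],178.2)"
```

```text
clock: 6.03
eef_pos: [0.4571, 0.0204, 0.1918]
tool_rot: [0.021, 1.0, -0.0, -0.0]
ft_force: [1.1, 0.1, -0.0]
grip_width: 0.0154
grasp_force: 0.0
row [-0.0028 -0.021   0.2936] [-0.0002 -0.0002 -0.0037] at [0.4571 0.0204 0.1918] j [ 0.05  0.2  -0.22  1.15 -0.    0.09] F [ 1.15  0.14 -0.02] t 6.0333 w 0.015400477112849295
```

```bash
python3 -m pendant '[0,-0.021,0.06,0,0,-0.0037,0.18, -0.002,-0.021,0.13,0,0,-0.0037,0.18, -0.002,-0.021,0.2,0,0,-0.0037,0.18, -0.002,-0.021,0.25,0,0,-0.0037,0.18, -0.002,-0.021,0.28,0,0,-0.0037,0.18, -0.002,-0.021,0.292,0,0,-0.0037,0.18, -0.002,-0.021,0.292,0,0,-0.0037,0.18, -0.002,-0.021,0.292,0,0,-0.0037,0.18, -0.002,-0.021,0.292,0,0,-0.0037,0.18, -0.002,-0.021,0.292,0,0,-0.0037,0.18]'
python3 - <<'E'
from h import *
go([.474,.0098,.045],178.2)
go([.53,.0130,.045],178.2)
from workcell import bot
for n in("top","side"):
    c=bot.camera(n);cv2.imwrite(f"pics/{n}2.png",c["pixels"][...,::-1])
a=cv2.imread("pics/side2.png")[120:230,160:310];b=cv2.imread("pics/top2.png")[138:233,198:341]
k=np.hstack([cv2.resize(a,(400,293),interpolation=2),cv2.resize(b,(400,293),interpolation=2)]);cv2.imwrite("pics/pair2.png",k)
E
```

```text
clock: 6.87
eef_pos: [0.4613, 0.0103, 0.0471]
tool_rot: [0.016, 1.0, 0.0, 0.002]
ft_force: [0.5, -0.1, -0.1]
grip_width: 0.0155
grasp_force: 0.0
row [-0.0255 -0.0003  0.0042] [0.     0.001  0.0001] at [0.4613 0.0103 0.0471] j [ 0.02  0.37 -0.42  0.78 -0.    0.05] F [ 0.49 -0.13 -0.06] t 6.8667 w 0.015539233899734
row [-0.1373  0.0096  0.0046] [0.     0.001  0.0001] at [0.4613 0.0103 0.0471] j [ 0.02  0.37 -0.42  0.78 -0.    0.05] F [ 0.49 -0.13 -0.06] t 6.8667 w 0.015539233899734
```

View pics/pair2.png

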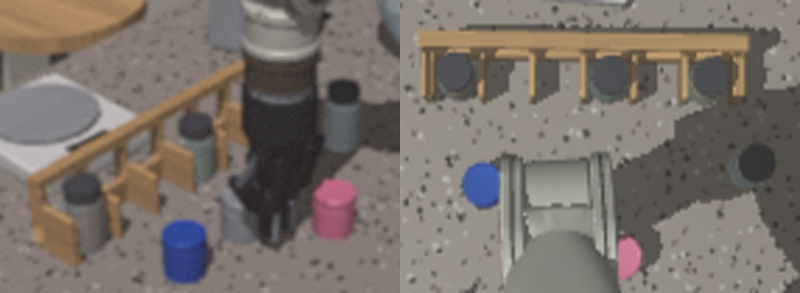

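Side crop: the fingers at (275,225) are behind the tin (240,215), clear of blue and pink; in the top crop the arm hides the tin. I'll push to just before the noses, then back off and check alignment.

```bash
python3 -m pendant '[-0.012,0,0.004,0,0,0,0.18, -0.024,0,0.004,0,0,0,0.18, -0.036,0.001,0.004,0,0,0,0.18, -0.05,0.003,0.004,0,0,0,0.18, -0.066,0.005,0.004,0,0,0,0.18, -0.082,0.007,0.004,0,0,0,0.18, -0.098,0.009,0.004,0,0,0,0.18, -0.112,0.011,0.004,0,0,0,0.18, -0.125,0.013,0.004,0,0,0,0.18, -0.13,0.013,0.004,0,0,0,0.18]'
python3 -c "
from h import *
go([.46,.0147,.045],178.2)"
python3 -m pendant '[0.14,0,0,0,0,0,0.18, 0.14,0,0,0,0,0,0.18, 0.14,0,0,0,0,0,0.18, 0.14,0,0,0,0,0,0.18, 0.36,0,-0.1,0,0,0,0.18, 0.36,0,-0.2,0,0,0,0.18, 0.36,0,-0.2,0,0,0,0.18, 0.36,0,-0.2,0,0,0,0.18, 0.36,0,-0.2,0,0,0,0.18, 0.36,0,-0.2,0,0,0,0.18]'
python3 - <<'E'
from h import *
from workcell import bot
go([.46,.0147,.045],178.2)
c=bot.camera("top");cv2.imwrite("pics/top3.png",cv2.resize(c["pixels"][138:233,198:341,::-1],None,fx=5.5,fy=5.5,interpolation=2))
E
```

```text
clock: 7.8
eef_pos: [0.5263, 0.0151, 0.0438]
tool_rot: [0.015, 1.0, 0.0, 0.001]
ft_force: [-0.5, -0.2, 0.6]
grip_width: 0.0156
grasp_force: 0.4
row [ 0.1325 -0.0049 -0.0025] [0.0001 0.0003 0.0002] at [0.5263 0.0151 0.0438] j [ 0.03  0.48 -0.25  0.84  0.    0.06] F [-0.54 -0.2   0.65] t 7.8 w 0.015576043775703796
clock: 8.63
eef_pos: [0.3474, 0.0206, 0.1457]
tool_rot: [0.015, 1.0, 0.0, 0.003]
ft_force: [-0.2, 0.0, -0.7]
grip_width: 0.0157
grasp_force: 0.0
row [-0.224  -0.005   0.2029] [0.0002 0.0022 0.0002] at [0.3474 0.0206 0.1457] j [ 0.06  0.03 -0.55  0.98 -0.    0.09] F [-0.24  0.02 -0.66] t 8.6333 w 0.015654909500990948
```

View pics/top3.png

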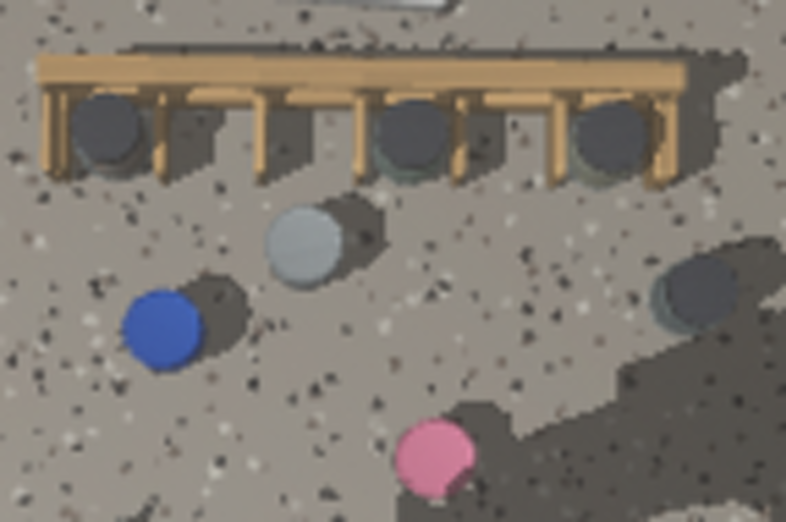

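The tin is now at crop (305,246), a little left of the gap centre, with nothing else moved. Computing the offset.

```bash
python3 - <<'E'
import pickle
from h import *
c=pickle.load(open("d.pkl","rb"))["top"]
org=np.array([.63095,-.0175,0]);a=np.radians(-1.82);ax=np.array([np.cos(a),np.sin(a),0]);e=np.array([-ax[1],ax[0],0])
n=lambda x,y:(198+x/5.5-.5,138+y/5.5-.5)
im=cv2.imread("pics/top3.png")
g=cv2.GaussianBlur(cv2.cvtColor(im,6),(5,5),0)[180:310,240:370]
t=ray(c,*n(305,246),.05);print("tin",t,"rack",(t-org)@ax,(t-org)@e)
k=cv2.HoughCircles(g,cv2.HOUGH_GRADIENT,1,200,param1=80,param2=12,minRadius=34,maxRadius=46);print(k)
if k is not None:
    x,y,r=k[0,0];t=ray(c,*n(x+240,y+180),.05);print("tin",t,"rack",(t-org)@ax,(t-org)@e)
# divider top centres at 50 mm mid depth
for v in((260,140),(361,140)):
    t=ray(c,*n(*v),.05);print("div",(t-org)@ax,(t-org)@e)
E
```

```text
tin [0.56086773 0.01620572 0.05      ] rack -0.07111739342747125 0.031462926267558235
[[[65.5 63.5 36.3]]]
tin [0.56230981 0.01588791 0.05      ] rack -0.06966594935381297 0.031191076024254638
div -0.009831506640138732 0.058156778909925
div -0.009131346618454026 -0.00022705714355105284
```

The tin reads 2.3 mm left of the gap line, while the TCP tracked 29.3 mm. Since the cradle centres the tin, this is a robot/camera offset, so I'll aim the TCP at rack y≈27 mm.

```bash
cat >> h.py <<'E'
def rk(x,y,z=.045):
    a=np.radians(-1.82);return np.array([.63095+x*np.cos(a)-y*np.sin(a),-.0175+x*np.sin(a)+y*np.cos(a),z])
E
python3 -c "
from h import *
go(rk(-.122,.0288),178.2)"
```

```text
row [-0.3247 -0.0007  0.2009] [0.0001 0.0015 0.0001] at [0.3472 0.0206 0.1447] j [ 0.06  0.03 -0.55  0.98 -0.    0.09] F [ 0.37 -0.24 -0.31] t 8.6833 w 0.015446859330543437
```

```bash
python3 -m pendant '[-0.05,0,0.04,0,0,0,0.18, -0.11,0,0.08,0,0,0,0.18, -0.17,0,0.12,0,0,0,0.18, -0.22,0,0.16,0,0,0,0.18, -0.26,0,0.19,0,0,0,0.18, -0.29,0,0.2,0,0,0,0.18, -0.31,0,0.2,0,0,0,0.18, -0.32,0,0.2,0,0,0,0.18, -0.32,0,0.2,0,0,0,0.18, -0.32,0,0.2,0,0,0,0.18]'
python3 -c "
from h import *
for p in((-.106,.0286),(-.088,.0268),(-.0425,.0268)):go(rk(*p),178.2)"
```

```text
clock: 9.52
eef_pos: [0.5047, 0.0154, 0.0428]
tool_rot: [0.016, 1.0, -0.0, -0.001]
ft_force: [-1.2, 0.3, -0.2]
grip_width: 0.0157
grasp_force: 0.0
row [-0.0424 -0.0006 -0.0045] [-0.     -0.0005  0.0001] at [0.5047 0.0154 0.0428] j [ 0.03  0.45 -0.3   0.82  0.    0.06] F [-1.24  0.27 -0.2 ] t 9.5167 w 0.015692743254273826
row [-0.0784 -0.0042 -0.0045] [-0.     -0.0005  0.0001] at [0.5047 0.0154 0.0428] j [ 0.03  0.45 -0.3   0.82  0.    0.06] F [-1.24  0.27 -0.2 ] t 9.5167 w 0.015692743254273826
row [-0.1694 -0.0043 -0.0046] [-0.     -0.0005  0.0001] at [0.5047 0.0154 0.0428] j [ 0.03  0.45 -0.3   0.82  0.    0.06] F [-1.24  0.27 -0.2 ] t 9.5167 w 0.015692743254273826
```

```bash
python3 -m pendant '[-0.012,0,-0.008,0,0,0,0.18, -0.026,0,-0.008,0,0,0,0.18, -0.038,0,-0.008,0,0,0,0.18, -0.048,-0.001,-0.008,0,0,0,0.18, -0.058,-0.002,-0.008,0,0,0,0.18, -0.068,-0.003,-0.008,0,0,0,0.18, -0.078,-0.004,-0.008,0,0,0,0.18, -0.09,-0.004,-0.008,0,0,0,0.18, -0.1,-0.004,-0.008,0,0,0,0.18, -0.104,-0.004,-0.008,0,0,0,0.18]'
python3 - <<'E'
from h import *
go(rk(-.0425,.0268,.046),178.2)
from workcell import bot
c=bot.camera("side");cv2.imwrite("pics/side4.png",cv2.resize(c["pixels"][120:220,160:290,::-1],None,fx=5,fy=5,interpolation=2))
E
```

```text
clock: 10.35
eef_pos: [0.5579, 0.0118, 0.0478]
tool_rot: [0.016, 1.0, -0.0, 0.0]
ft_force: [0.1, -0.1, 0.1]
grip_width: 0.0155
grasp_force: 0.4
row [-0.0629 -0.0004  0.0036] [-0.      0.0003  0.0001] at [0.5579 0.0118 0.0478] j [ 0.02  0.53 -0.15  0.89 -0.    0.05] F [ 0.06 -0.09  0.1 ] t 10.35 w 0.015489235459626416
```

View pics/side4.png

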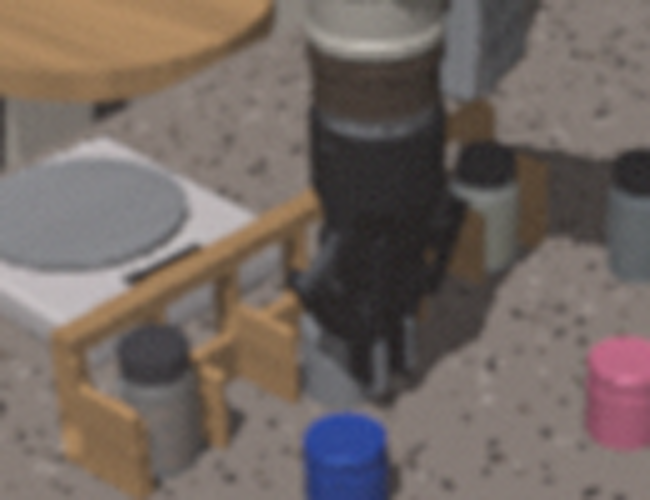

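The tin at (325,365) is entering just right of the divider (268,350), upright, with no side force. Pushing home.

```bash
python3 -m pendant '[-0.006,0,0,0,0,0,0.18, -0.014,0,0,0,0,0,0.18, -0.022,0,0,0,0,0,0.18, -0.03,0,0,0,0,0,0.18, -0.038,0,0,0,0,0,0.18, -0.045,0,0,0,0,0,0.18, -0.05,0,0,0,0,0,0.18, -0.054,0,0,0,0,0,0.18, -0.056,0,0,0,0,0,0.18, -0.056,0,0,0,0,0,0.18]'
python3 -c "
from h import *
go(rk(-.0425,.0268,.046),178.2)"
```

```text
clock: 11.23
eef_pos: [0.585, 0.011, 0.0478]
tool_rot: [0.016, 1.0, -0.0, 0.0]
ft_force: [-0.2, -0.0, -1.1]
grip_width: 0.0154
grasp_force: 0.0
row [-0.0086 -0.0004  0.0036] [-0.      0.0001  0.0001] at [0.585  0.011  0.0478] j [ 0.02  0.57 -0.07  0.93 -0.    0.05] F [-0.15 -0.05 -1.15] t 11.2333 w 0.015381953133213406
```

Now slowly to contact with the back slat, watching force.

```bash
python3 -m pendant '[-0.002,0,0,0,0,0,0.18, -0.004,0,0,0,0,0,0.18, -0.005,0,0,0,0,0,0.18, -0.006,0,0,0,0,0,0.18, -0.007,0,0,0,0,0,0.18, -0.008,0,0,0,0,0,0.18, -0.009,0,0,0,0,0,0.18, -0.01,0,0,0,0,0,0.18, -0.01,0,0,0,0,0,0.18, -0.01,0,0,0,0,0,0.18]'
python3 -c "
from h import *
go(rk(-.0425,.0268,.046),178.2)"
```

```text
clock: 12.07
eef_pos: [0.5899, 0.0108, 0.0478]
tool_rot: [0.016, 1.0, 0.0, 0.0]
ft_force: [-1.6, 0.8, 0.6]
grip_width: 0.0156
grasp_force: 0.2
row [ 0.0011 -0.0004  0.0036] [0.     0.0001 0.0001] at [0.5899 0.0108 0.0478] j [ 0.02  0.58 -0.06  0.94  0.    0.05] F [-1.64  0.76  0.64] t 12.0667 w 0.015596953567801244
```

```bash
python3 -m pendant '[-0.001,0,0,0,0,0,0.18, -0.002,0,0,0,0,0,0.18, -0.003,0,0,0,0,0,0.18, -0.004,0,0,0,0,0,0.18, -0.005,0,0,0,0,0,0.18, -0.005,0,0,0,0,0,0.18, -0.006,0,0,0,0,0,0.18, -0.006,0,0,0,0,0,0.18, -0.006,0,0,0,0,0,0.18, -0.006,0,0,0,0,0,0.18]'
python3 -c "
from h import *
go(rk(-.0425,.0268,.046),178.2)"
```

```text
clock: 12.9
eef_pos: [0.5907, 0.0108, 0.0476]
tool_rot: [0.015, 1.0, 0.0, -0.002]
ft_force: [-6.4, 1.1, 4.4]
grip_width: 0.0154
grasp_force: 3.6
row [ 0.0027 -0.0004  0.0033] [ 0.     -0.0013  0.0001] at [0.5907 0.0108 0.0476] j [ 0.02  0.58 -0.05  0.94  0.    0.05] F [-6.39  1.09  4.41] t 12.9 w 0.015395591308471202
```

The tool has stalled at 6.4 N, so the tin is against the slat. Backing off and checking.

```bash
python3 -m pendant '[0.02,0,0,0,0,0,0.18, 0.06,0,0,0,0,0,0.18, 0.13,0,0,0,0,0,0.18, 0.2,0,0,0,0,0,0.18, 0.27,0,-0.06,0,0,0,0.18, 0.34,0,-0.14,0,0,0,0.18, 0.41,0,-0.2,0,0,0,0.18, 0.46,0,-0.2,0,0,0,0.18, 0.48,0,-0.2,0,0,0,0.18, 0.48,0,-0.2,0,0,0,0.18]'
python3 - <<'E'
from h import *
from workcell import bot
go([.35,0.02,.15],178.2)
c=bot.camera("top");s=bot.camera("side")
a=cv2.resize(c["pixels"][138:233,198:341,::-1],(572,380),interpolation=2)
t=c["pixels"]
b=cv2.resize(s["pixels"][110:230,150:308,::-1],(228,173),interpolation=2)
k=np.zeros((556,572,3),np.uint8);k[:380]=a
b=s["pixels"][130:175,160:300,::-1];k[380:556,:547]=cv2.resize(b,(547,176),interpolation=2)
cv2.imwrite("pics/fin.png",k)
print("home top px in pic",((proj(c,rk(-.007,.029,.05))-[198,138]+.5)*4))
E
```

```text
clock: 13.73
eef_pos: [0.3513, 0.0182, 0.1488]
tool_rot: [0.015, 1.0, 0.0, 0.001]
ft_force: [-0.2, 0.1, -0.0]
grip_width: 0.0154
grasp_force: 0.0
row [ 0.0028  0.0034 -0.0024] [0.0001 0.0008 0.0002] at [0.3513 0.0182 0.1488] j [ 0.05  0.04 -0.54  1.   -0.    0.08] F [-0.17  0.12 -0.05] t 13.7333 w 0.015401710610752397
home top px in pic [225.8216321   98.72299041]
```

View pics/fin.png

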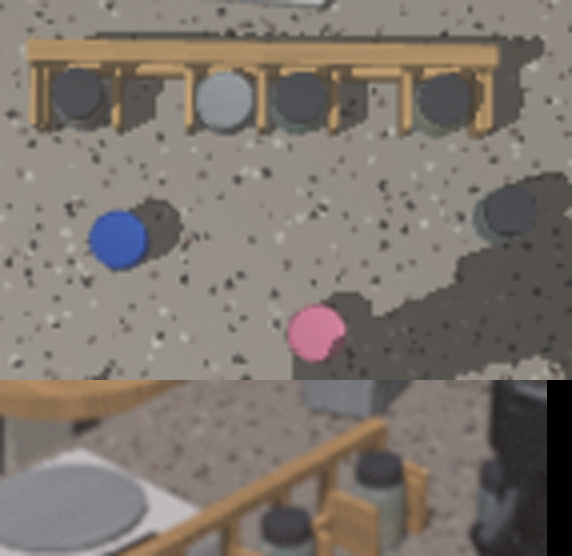

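The tin top is at (224,101), upright in the third gap with its near rim level with the noses at row ~131. It is about 0.5 px from the predicted home, so I'll do one firmer push with the fingers shut to rule out a false stop.

```bash
python3 -m pendant '[-0.06,0,0.06,0,0,0,0, -0.12,0,0.12,0,0,0,0, -0.19,0,0.18,0,0,0,0, -0.26,0,0.2,0,0,0,0, -0.33,0,0.2,0,0,0,0, -0.39,0,0.2,0,0,0,0, -0.42,0,0.2,0,0,0,0, -0.44,0,0.2,0,0,0,0, -0.45,0,0.2,0,0,0,0, -0.45,0,0.2,0,0,0,0]'
python3 -c "
from h import *
go([.589,.011,.0478],178.2)"
```

```text
clock: 14.67
eef_pos: [0.5795, 0.011, 0.046]
tool_rot: [0.016, 1.0, -0.0, -0.0]
ft_force: [0.2, 0.0, 0.2]
grip_width: 0.0001
grasp_force: 0.0
row [-0.0189  0.0005 -0.0036] [-0.     -0.0001  0.    ] at [0.5795 0.011  0.046 ] j [ 0.02  0.56 -0.09  0.92 -0.    0.05] F [0.2  0.04 0.15] t 14.6667 w 6.286131407725274e-05
```

```bash
python3 -m pendant '[-0.005,0,-0.003,0,0,0,0, -0.01,0,-0.003,0,0,0,0, -0.014,0,-0.003,0,0,0,0, -0.017,0,-0.003,0,0,0,0, -0.02,0,-0.003,0,0,0,0, -0.022,0,-0.003,0,0,0,0, -0.024,0,-0.003,0,0,0,0, -0.026,0,-0.003,0,0,0,0, -0.027,0,-0.003,0,0,0,0, -0.027,0,-0.003,0,0,0,0]'
python3 -c "
from h import *
go([.589,.011,.0478],178.2)"
```

```text
clock: 15.5
eef_pos: [0.5892, 0.0109, 0.049]
tool_rot: [0.015, 1.0, 0.0, -0.002]
ft_force: [-5.2, 0.8, 4.8]
grip_width: 0.0003
grasp_force: 2.8
row [0.0003 0.0003 0.0025] [ 0.     -0.0014  0.0001] at [0.5892 0.0109 0.049 ] j [ 0.02  0.58 -0.05  0.94  0.    0.05] F [-5.18  0.83  4.79] t 15.5 w 0.0003197903199254184
```

It stalled at 0.5892, exactly where a home tin would stop it. Retreating for a final check.

```bash
python3 -m pendant '[0.02,0,0,0,0,0,0, 0.06,0,0,0,0,0,0, 0.13,0,0,0,0,0,0, 0.2,0,0,0,0,0,0, 0.27,0,-0.06,0,0,0,0, 0.34,0,-0.14,0,0,0,0, 0.41,0,-0.2,0,0,0,0, 0.46,0,-0.2,0,0,0,0, 0.48,0,-0.2,0,0,0,0, 0.48,0,-0.2,0,0,0,0]'
python3 - <<'E'
from h import *
from workcell import bot
c=bot.camera("top");s=bot.camera("side")
k=np.hstack([cv2.resize(c["pixels"][138:233,198:341,::-1],(400,266),interpolation=2),cv2.resize(s["pixels"][130:230,160:310,::-1],(399,266),interpolation=2)])
cv2.imwrite("pics/fin2.png",k)
E
```

```text
clock: 16.33
eef_pos: [0.3493, 0.0183, 0.1502]
tool_rot: [0.015, 1.0, 0.0, 0.001]
ft_force: [0.8, 0.2, -1.1]
grip_width: 0.0001
grasp_force: 0.0
```

View pics/fin2.png

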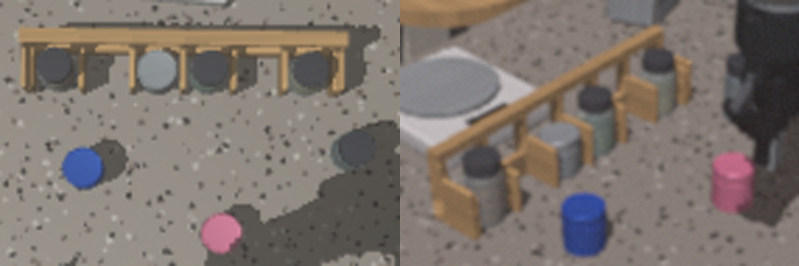

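The tin stands upright in the third gap (top crop (157,70), side crop (557,150)). The jars and look-alikes are unmoved, and the robot is clear.

```bash
python3 -c "
from workcell import bot
print(bot.job_done())"
```

```text
the job is handed in; nothing more can be done
None
```

I counted the first, second and third gaps by touch along the rail, then pushed the tin upright into the third gap until it stopped against the back slat; nothing else in the camera views moved, and the job was handed in at about 16 s.

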